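# Jack up the accumulator valve and hold it

## Robot

A 6-joint arm with a two-finger parallel gripper is mounted at the origin on the work surface. World frame = base frame: x ahead of the robot, y to its left, z up, the work surface at z = 0. Lengths are in m, angles in rad, forces in N, time in s.
With the tool pointing down it reaches from about 0.3 to 0.875 m from the base axis. Payload 4.2 kg.
Tool frame: the origin (TCP) lies where the fingers leave the gripper's body, on its centre line; the fingertips stand 73 mm ahead of it and the grasp point (between the pads) lies 54 mm ahead of it (arm.hold_point_z is the distance from the TCP to the grasp point, in m); z points along the fingers, x is the direction in which the jaws open and shut, and the axes are right-handed (so a half turn about z gives the same grasp; the last joint's range is limited). The gripper opens to 85 mm and grips with 20 to 120 N. Pads are 22 mm wide; open, the fingers measure 114 mm over their backs; the gripper's body (76 mm by 85 mm) begins 54 mm behind the grasp point. The pads swing forward as they close: fully open they stand 13 mm farther back than shut.
Start: joints at [-1.13, 0.32, 1.565, -0, 1.257, -0.02], TCP at [0.256, -0.515, 0.304] pointing down, gripper open.
Joint ranges: [-3.11, 3.11], [-0.84, 2.01], [0.21, 2.61], [-1.34, 4.49], [0.05, 2.63], [-2.56, 2.56]. Speed limits (rad/s): [2.57, 2.57, 3.14, 3.14, 3.14, 3.14].

## Interface

Orientations are given as a unit quaternion [w, x, y, z].
In Python, from workcell import arm gives the robot as it stands. Calls block until the motion is done:
- arm.move_to(position, orientation): joint-space move of the TCP to a pose.
- arm.servo_line(position, rot=None, velocity=0.15, max_force=None): straight line of the TCP; rot=None keeps the orientation; velocity is the mean speed in m/s. With max_force (N) it stops when the force on the tool has changed by that much, and returns True; else False.
- arm.movej(angles): joint-space move.
- arm.ungrasp() and arm.clamp(): open the fingers fully, or close them until they stop; the grip force is fixed at half the most.
- arm.hold(seconds).
- arm.ik(position, orientation): joint angles nearest the present ones, or None.
- arm.get_obs(): the state.
- arm.read_camera(name): name is "scene" or "side" or "wrist"; returns a dict with "frame" (480x640x3 uint8, blue, green, red), "intrinsics" (3x3 intrinsics, pixels), "dist" ([k1, k2, p1, p2, k3] as OpenCV has them; the pictures are not rectified), "R" (3x3) and "t" (3): a world point X has camera coordinates R X + t. Camera axes: x right, y down, z forward; pixel columns grow to the right and rows downward; lengths in m; the calibration is good to about 2 mm. A picture is of the moment at which its call begins. There is no depth.
A pose or a line that the arm cannot do raises arm.Unreachable and nothing moves.
- arm.hand_in(): hands the job in, once; it reports no verdict.
The state is a dict: "time_s": time; "q": joint angles; "joint_vel": joint speeds; "joint_efforts": joint torques, N m; "ee_pos": TCP position; "eef_rot": TCP orientation; "ft_force": force on the tool from outside, world axes, zero at the start; "moment": the same for the moment, N m; "finger_gap": finger opening in m.
Only numpy, scipy, OpenCV 4.12 (cv2) and the standard library are available. Lean on these libraries where they do the work, as an engineer would, in place of code of your own. Each camera call takes 0.05 s, during which the arm holds its last target.

## Task

First slide the little lever jack along the ledge until its round saddle stands centred under the marked lift pad of the hinged arm that carries the copper accumulator valve; then pull the pump bar up out of its upright holder and stand it fully home in the jack's socket. With the bar, pump one full stroke down, let it come all the way back up, then press it fully down again so that the jack raises the arm, and finish still holding the bar down (it springs back up if let go). Only the jack may lift the arm, and the other parts on the ledge stay where they are.

Things in the scene. Friction and masses are not known exactly. Their poses are not given: they have to be found in the camera images.
- jack: Small loose lever jack of dark cast metal, about 0.85 kg in all, rear-heavy. Base plate 200 (x) x 80 (y) x 12 mm; origin at the middle of the underside, z up, x along the jack from the carrying lug (at x = -75 mm) past the rocker pivot (at x = 0, 35 mm up, pivot axis along y) to the round ram and saddle (at x = +65 mm; ram casting 56 mm across, 60 mm high). It can be slid over the ledge by the lug.
- lug (a point): Middle of the grip zone of the jack's carrying lug, a plain upright block 30 x 30 mm with its top 55 mm above the ledge, standing free on the base plate (plate top 12 mm above the ledge). This point is 40 mm above the ledge on the lug's axis. Axes as the jack's.
- saddle_top (a point): Centre of the top face of the jack's saddle, a steel disc 36 mm across, 80 mm above the ledge when the handle is up. It rises about 24 mm per rad of the rocker joint.
- rocker (a joint): Rocker (pump handle socket) of the jack: 0 rad = socket upright, its rest; 0.9 rad = fully down stop, socket leaning to the jack's -x side (the lug's side). A spring returns it to 0 (0.2 N m at 0, 0.43 N m at 0.9) and the lifted load adds about 0.1 N m, so some 4 N at the top of the inserted bar. The saddle is geared to it directly in both directions.
- socket_mouth (a point): Centre of the flared mouth of the rocker's upright tube socket, 64 mm from the pivot and 99 mm above the ledge when upright. Bore 19 mm (3 mm wider than the bar, so the bar leans some 0.1 rad farther than the socket while pressed), flaring over the last 15 mm to 34 mm at the mouth (42 mm outside); z points out along the tube.
- socket_floor (a point): Centre of the socket's floor, 54 mm below the mouth, 10 mm from the pivot; the bar's foot rests here when fully home. z points out along the tube.
- cradle: Fixed grey lifting cradle. Origin on the ledge straight below the lift pad; x points from the pad to the cradle's hinge, z up. Its foot plate and stop begin 68 mm in +x from the origin, 130 mm wide; the arm's hinge is at x = 150 mm, 105 mm up.
- lift_pad (a point): Centre of the underside of the lift pad, a steel disc 30 mm across under the free end of the arm, 86 mm above the ledge at rest. On top of the arm (113 mm above the ledge) a raised dark ring 36 mm across with a centre stud marks the point straight above it. Arm: steel flat 50 mm wide and 16 mm thick, ending 25 mm beyond the pad in the cradle's -x.
- lift_arm (a joint): Hinge of the arm with the copper valve: 0 rad = resting on its stop, positive = free end raised (0.15 m from hinge to pad; one full stroke of the aligned jack raises it by about 0.1 rad). Weighs about 0.8 kg, about 4 N at the pad.
- holder: Fixed upright holder: tube 32 mm outside, 24 mm bore, rim 80 mm above the ledge, on a disc foot 84 mm across and 10 mm high. Origin on the ledge on the tube's axis. Its floor is 12 mm above the ledge.
- bar: Loose pump bar, plain round steel, 16 mm in diameter and 180 mm long, 0.13 kg, with dark knurl rings on its upper 50 mm. Origin at the centre of its foot, z along it to the top. Starts standing upright in the holder, its top 192 mm above the ledge. Gripped crosswise to the jack's x (fingers at the jack's +y and -y sides) it can turn between the fingers while the rocker swings.
- bar_foot (a point): Centre of the foot end of the bar (the body's origin).
- bar_top (a point): Centre of the top end of the bar.
- lamp_base: Bystander: inspection lamp base, 120 x 100 x 35 mm block with a chunky black toggle and a glass lens, origin at the middle of the underside.
- fitting_a: Bystander: blue anodized hydraulic fitting, 38 mm across, 45 mm high, origin under its centre.
- fitting_b: Bystander: a second, like blue fitting.
- restrictor: Bystander: bronze restrictor block 45 x 60 x 35 mm with an 8 mm boss, origin under its centre.
- gauge: Bystander: pressure gauge lying on its back, 68 mm across, 24 mm high, with a stub to its -x; origin under its centre.
- spool: Bystander: upright steel valve spool 36 mm across, 70 mm high, origin under its centre.
- lift_mark (a point): Centre of the marking ring on the arm's top face, straight above the lift pad.
Mind the look-alikes: they are no part of the job. Leave any pink or turquoise look-alike of the jack alone.

How it is judged:
On the way, in this order (a step that is already met when the one before it is completed fails the run):
1. the jack stands on the ledge with its saddle centred under the lift pad (horizontal distance between saddle_top and lift_pad below 0.012 m and linear speed of jack below 0.02 m/s and angle between jack's own z axis and vertical below 0.05 rad), for 0.2 s.
2. the bar is pulled clear of the holder (height (world z) of bar_foot above 0.085 m and contact force between the fingers and bar above 0.5 N), for 0.1 s.
3. the bar stands fully home in the jack's upright socket (distance between bar_foot and socket_floor below 0.014 m and angle between the z axis of bar and the z axis of socket_floor, either way round below 0.2 rad and value of joint rocker below 0.2 rad), for 0.2 s.
4. a full stroke down with the bar, raising the arm (distance between bar_foot and socket_floor below 0.014 m and angle between the z axis of bar and the z axis of socket_floor, either way round below 0.2 rad and value of joint rocker above 0.72 rad and value of joint lift_arm above 0.055 rad), for 0.1 s.
5. the handle comes back up (all of step 3), for 0.1 s.
6. a second full stroke down, raising the arm (all of step 4), for 0.2 s.
At the end, for the whole second after the job is handed in: Robot still presses the bar (over 0.5 N); bar home in the socket (foot within 14 mm of its floor); rocker beyond 0.72 rad; arm raised beyond 0.055 rad and carried by the jack (over 1 N); saddle within 12 mm of the pad centre horizontally; jack level and still (all of step 6 and horizontal distance between saddle_top and lift_pad below 0.012 m and contact force between the fingers and bar above 0.5 N and contact force between jack and lift_arm above 1 N and angle between jack's own z axis and vertical below 0.08 rad and linear speed of jack below 0.02 m/s); the arm keeps its last pose, push and grip.
It fails at once if the robot itself pushes on the arm with the valve (over 5 N) (contact force between any of the arm, the fingers and lift_arm above 5 N).
It fails at once if another part on the ledge is pushed more than 30 mm from its place (distance of any of lamp_base, fitting_a, fitting_b, restrictor, gauge, spool from where it was at the start of the episode above 0.03 m).
It also fails if it takes over 72 s, if anything falls off the work surface, if the arm or the gripper's body presses on something with over 40 N, if the wrist force passes 120 N, or if a joint passes its speed limit or range.

## Working session

There is one attempt and no reset: what is moved stays moved. The work goes in short steps, each a Python script; the robot and the scene stay as the last script left them, time stands still between calls to the robot, and variables do not carry over. Pictures are saved under pics/ and viewed, and the job is handed in when it is done.

```bash
ls; mkdir -p pics
python3 - <<'E'
from workcell import arm
import cv2,numpy as np
for n in ["scene","side","wrist"]:
    c=arm.read_camera(n); cv2.imwrite(f"pics/{n}0.png",c["frame"]); np.savez(f"{n}0.npz",**c)
    print(n,c["intrinsics"].tolist(),c["dist"],np.round(c["R"],3).tolist(),c["t"], -c["R"].T@c["t"])
o=arm.get_obs(); print(o)
E
```

```text
pics
scene [[458.27080984034785, 0.0, 322.0262996144764], [0.0, 458.27080984034785, 239.65237855249615], [0.0, 0.0, 1.0]] [-0.06713487  0.          0.          0.          0.        ] [[0.806, 0.592, -0.007], [0.321, -0.447, -0.835], [-0.498, 0.67, -0.551]] [-0.42064296 -0.06645043  1.53904492] [ 1.12606221 -0.81186142  0.78922769]
side [[474.4996902617839, 0.0, 325.5417183800117], [0.0, 474.4996902617839, 240.47045961316235], [0.0, 0.0, 1.0]] [-0.06310829  0.          0.          0.          0.        ] [[-0.953, -0.304, -0.014], [-0.227, 0.74, -0.633], [0.203, -0.6, -0.774]] [0.47107373 0.21566801 1.07489484] [0.27914135 0.62863733 0.97504732]
wrist [[359.68797863102327, 0.0, 318.6336763607361], [0.0, 359.68797863102327, 234.85165563421086], [0.0, 0.0, 1.0]] [-0.0021362  0.         0.         0.         0.       ] [[0.445, -0.895, -0.001], [-0.86, -0.428, 0.279], [-0.25, -0.124, -0.96]] [-0.57554166 -0.03685257  0.37944161] [ 0.31932595 -0.48426522  0.37429985]
{'time_s': 0.15, 'q': array([-1.13001800e+00,  3.20123908e-01,  1.56541786e+00,  1.30733589e-05,
        1.25737987e+00, -2.00227615e-02]), 'joint_vel': array([ 0.00101124, -0.00284669, -0.00524077,  0.0001433 , -0.00059421,
       -0.00041186]), 'joint_efforts': array([ 1.00708719e-03, -4.15839422e+01, -2.34345675e+01,  1.11250256e-04,
        5.98328494e-03,  1.13697510e-06]), 'ee_pos': array([ 0.25556033, -0.51478756,  0.30328007]), 'eef_rot': array([-3.66601581e-04,  8.49900444e-01, -5.26942875e-01, -5.54246950e-04]), 'ft_force': array([ 0.25126436,  0.24543558, -0.72585705]), 'moment': array([-0.01256922,  0.02256236, -0.01342527]), 'finger_gap': 0.0851378335294087}
```

View pics/scene0.png

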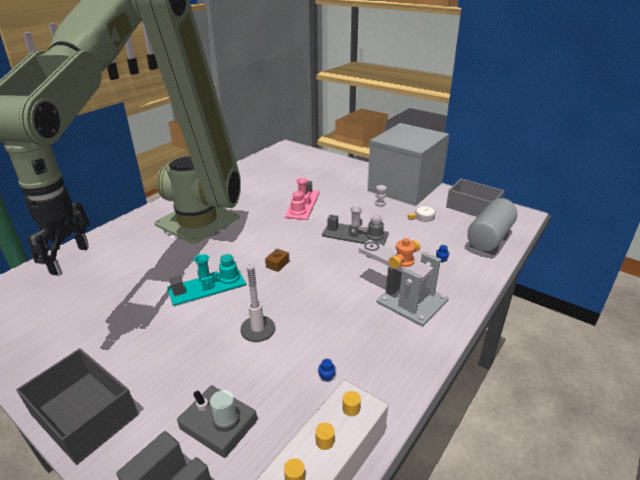

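View pics/side0.png

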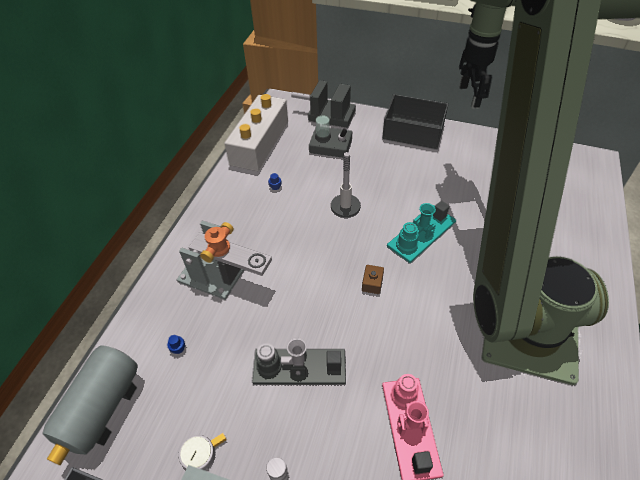

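View pics/wrist0.png

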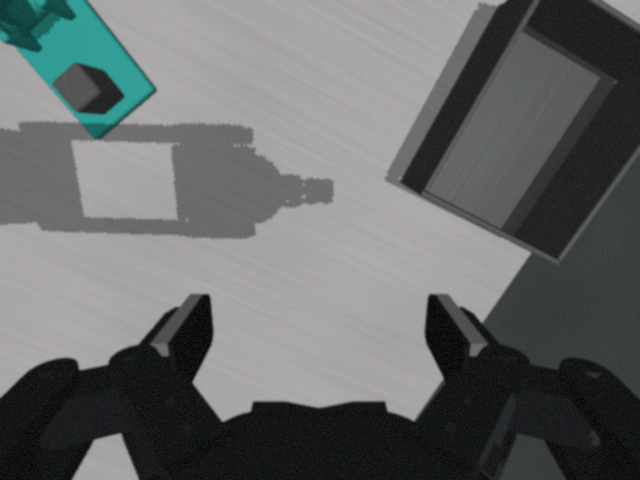

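The dark jack is at scene (355,228) / side (300,365). The pink one at scene (302,198) and the turquoise one at (205,280) are decoys. The cradle with the copper valve is at scene (410,270), and the bar in its holder at (257,320). I'll enlarge these to confirm.

Run:
```python
import cv2,numpy as np
s=cv2.imread("pics/side0.png"); c=cv2.imread("pics/scene0.png")
a=cv2.resize(s[210:400,160:360],(800,760),interpolation=cv2.INTER_CUBIC)[:600]
cv2.imwrite("pics/side0_jc.png",cv2.resize(s[215:395,160:360],(660,594),interpolation=cv2.INTER_CUBIC))
cv2.imwrite("pics/scene0_jc.png",cv2.resize(c[190:330,310:460],(640,597),interpolation=cv2.INTER_CUBIC))
cv2.imwrite("pics/side0_h.png",cv2.resize(s[140:220,310:390],(600,600),interpolation=cv2.INTER_CUBIC))
cv2.imwrite("pics/scene0_h.png",cv2.resize(c[255:345,220:300],(533,600),interpolation=cv2.INTER_CUBIC))
```

```text
(no output)
```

View pics/side0_jc.png

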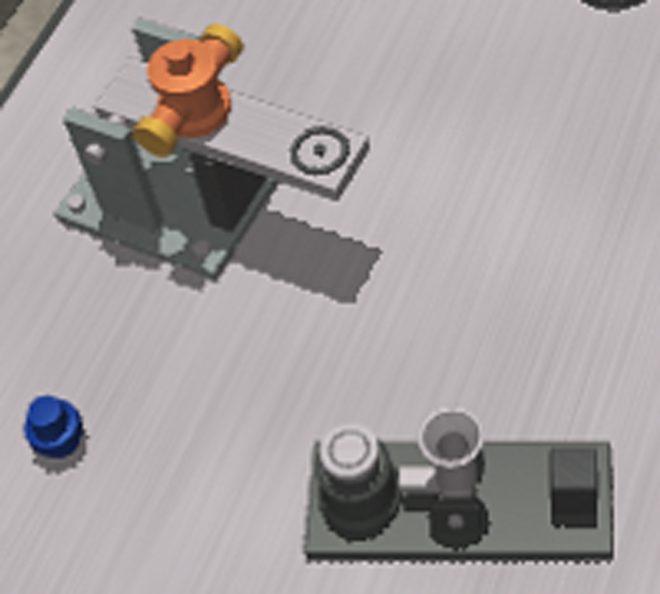

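View pics/scene0_jc.png

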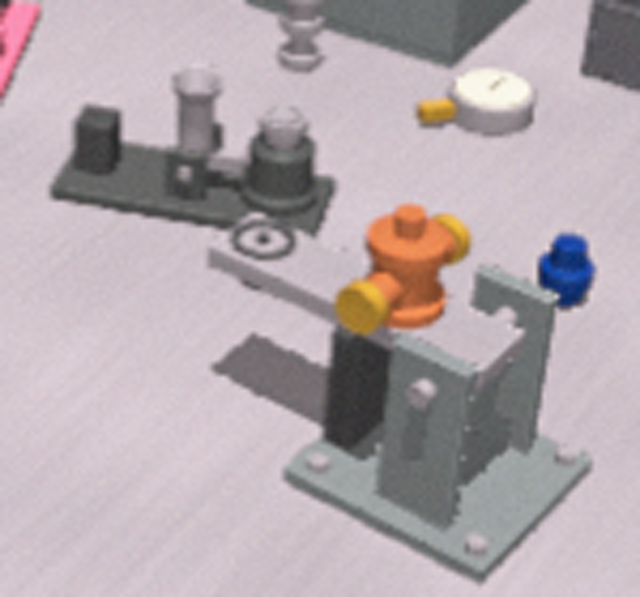

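View pics/side0_h.png

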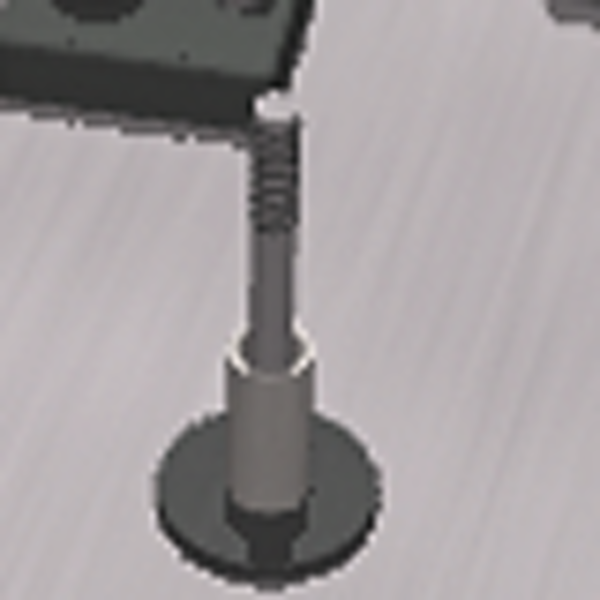

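View pics/scene0_h.png

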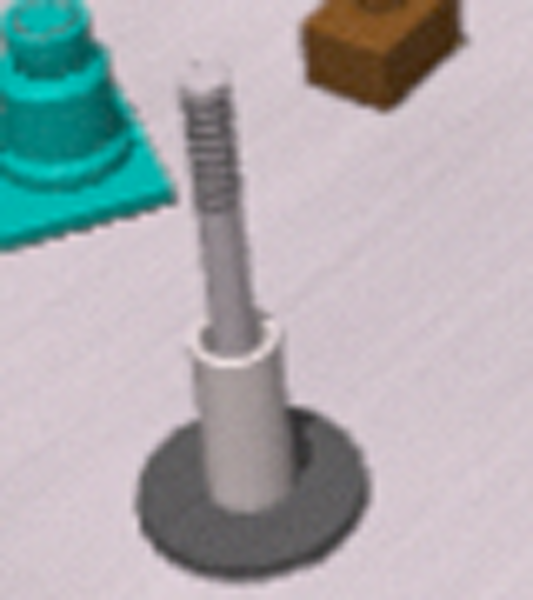

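```bash
cat > h.py <<'E'
import cv2,numpy as np
def ray(c,px):
    u=cv2.undistortPoints(np.array([[px]],float),c["intrinsics"],c["dist"])[0,0]
    d=c["R"].T@np.array([u[0],u[1],1.]); return -c["R"].T@c["t"],d
def atz(c,px,z):
    o,d=ray(c,px); return o+d*(z-o[2])/d[2]
def proj(c,X):
    p,_=cv2.projectPoints(np.array(X,float).reshape(-1,1,3),cv2.Rodrigues(c["R"])[0],c["t"],c["intrinsics"],c["dist"]); return p[:,0]
def tri(c1,p1,c2,p2):
    A=[];b=[]
    for c,p in((c1,p1),(c2,p2)):
        o,d=ray(c,p); d/=np.linalg.norm(d); P=np.eye(3)-np.outer(d,d); A.append(P); b.append(P@o)
    return np.linalg.lstsq(np.vstack(A),np.hstack(b),rcond=None)[0]
E
python3 - <<'E'
from h import *
S=dict(np.load("side0.npz"));C=dict(np.load("scene0.npz"))
s=lambda x,y:(x/3.3-.35+160,y/3.3-.35+215)
c=lambda x,y:(x/4.267-.4+310,y/4.267-.4+190)
for n,p,q,z in [("mark",s(320,150),c(263,238),.113),("saddle",s(348,450),c(284,120),.08),("mouth",s(450,437),c(197,80),.099),
 ("bartop",(346.4,153.3),(250.3,266.6),.192),("rim",(346,186.9),(255,305.6),.08),("lugtop",s(574,468),c(99,115),.055)]:
    print(n,atz(S,p,z).round(4),atz(C,q,z).round(4),tri(S,p,C,q).round(4))
for p in [(315,443),(610,443),(612,551),(307,551)]: print("plate",atz(S,s(*p),.012).round(4))
for p in [(368,140),(337,188),(205,146)]: print("armtop",atz(S,s(*p),.113).round(4))
for p in [(263+0,0)]: pass
for p in [(210,256),(349,304)]: print("armtopC",atz(C,c(*p),.113).round(4))
for n,p in dict(fa=(175,350),fb=(274,187),spool=(277,478),restr=(373,285)).items(): print(n,atz(S,p,0).round(3))
for p in dict(l=(285,476),r=(590,466),f=(482,578)).values(): print("foot",atz(C,c(*p),.0).round(4))
E
```

```text
mark [0.6383 0.0612 0.113 ] [0.6364 0.0643 0.113 ] [0.6376 0.0622 0.1146]
saddle [0.5438 0.2512 0.08  ] [0.5471 0.2437 0.08  ] [0.5445 0.2494 0.0763]
mouth [0.4816 0.2323 0.099 ] [0.4835 0.2275 0.099 ] [0.4818 0.231  0.0968]
bartop [ 0.5208 -0.2639  0.192 ] [ 0.5227 -0.2625  0.192 ] [ 0.5215 -0.2628  0.1921]
rim [ 0.5182 -0.2588  0.08  ] [ 0.5235 -0.263   0.08  ] [ 0.5198 -0.261   0.077 ]
lugtop [0.4092 0.2092 0.055 ] [0.4121 0.2076 0.055 ] [0.4101 0.2091 0.0537]
plate [0.5872 0.2244 0.012 ]
plate [0.3976 0.1651 0.012 ]
plate [0.375  0.2377 0.012 ]
plate [0.5623 0.2967 0.012 ]
armtop [0.6097 0.0433 0.113 ]
armtop [0.6146 0.0876 0.113 ]
armtop [0.7164 0.0817 0.113 ]
armtopC [0.6204 0.0287 0.113 ]
armtopC [0.7132 0.0345 0.113 ]
fa [0.764 0.277 0.   ]
fb [ 0.742 -0.277  0.   ]
spool [0.446 0.458 0.   ]
restr [ 0.38  -0.027  0.   ]
foot [ 0.6998 -0.0031 -0.    ]
foot [0.8477 0.1139 0.    ]
foot [ 0.837  -0.0136  0.    ]
```

The crops confirm it. The dark jack has its mouth at (0.482, 0.231), yaw of about 0.302 rad, and lug at (0.409, 0.209). The pad mark is at (0.637, 0.063) and the bar at (0.521, -0.262). Distances and heights match the given sizes: saddle to lug measures 0.141 against 0.140. Next I move above the lug.

```bash
cat >> h.py <<'E'
from scipy.spatial.transform import Rotation as Ro
def down(a,tilt=0,axis=None):
    x=np.array([np.cos(a),np.sin(a),0]);z=np.array([0,0,-1.]);y=np.cross(z,x)
    r=Ro.from_matrix(np.column_stack([x,y,z]))
    q=r.as_quat(); return [q[3],q[0],q[1],q[2]]
def snap(arm,n,tag):
    c=arm.read_camera(n); cv2.imwrite(f"pics/{n}{tag}.png",c["frame"]); np.savez(f"{n}{tag}.npz",**c); return c
YAW=.302
E
python3 - <<'E'
from h import *; from workcell import arm
arm.move_to([.409,.2087,.30],down(YAW+np.pi/2))
snap(arm,"wrist","1"); o=arm.get_obs(); print(o["time_s"],o["ee_pos"],o["q"],o["eef_rot"])
E
```

```text
2.8167 [0.40935996 0.20822139 0.29998523] [ 4.45596271e-01  1.39746760e-01  1.81785937e+00 -1.89581064e-04
  1.18393622e+00 -1.42592071e+00] [ 8.92918451e-05  5.93179182e-01  8.05070462e-01 -1.91345093e-05]
```

View pics/wrist1.png

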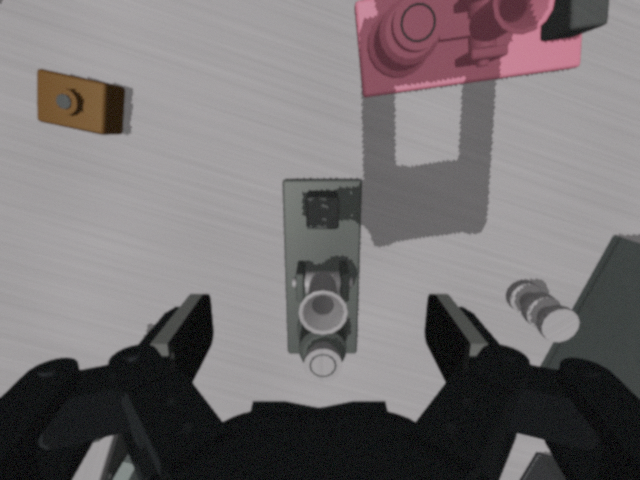

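The wrist view shows the jack centred and aligned with the jaws: lug top near (321,203), mouth (324,312), saddle (322,364). I'll check these numerically, then descend and grip.

Run:
```python
from h import *; from workcell import arm
W=dict(np.load("wrist1.npz"))
for n,p,z in [("mouth",(324,312),.099),("saddle",(322,364),.08),("lugtop",(321,198),.055),("pl",(283,181),.012),("pr",(361,181),.012)]: print(n,atz(W,p,z).round(4))
print(proj(W,[[.409,.2087,.055],[.4815,.231,.099],[.543,.2505,.08]]).round(1))
R=down(YAW+np.pi/2)
print(arm.servo_line([.409,.2087,.0955],R,velocity=.12,max_force=8))
arm.clamp(); o=arm.get_obs(); print(o["time_s"],o["ee_pos"],o["finger_gap"],o["ft_force"])
snap(arm,"side","2")
```

```text
mouth [0.4806 0.2338 0.099 ]
saddle [0.5426 0.2517 0.08  ]
lugtop [0.3965 0.2051 0.055 ]
pl [0.3988 0.1664 0.012 ]
pr [0.3757 0.2406 0.012 ]
[[320.7 212.3]
 [320.5 312. ]
 [320.7 364.1]]
False
5.225 [0.40907385 0.20909561 0.09593681] 0.0291126433463276 [-1.17010309  2.92290896  6.05191253]
```

Run:
```python
from h import *; from workcell import arm
o=arm.get_obs(); p=np.array(o["ee_pos"])
print(arm.servo_line(p+[.0935,-.188,0],down(YAW+np.pi/2),velocity=.08,max_force=30))
o=arm.get_obs(); print(o["time_s"],o["ee_pos"],o["ft_force"])
s=snap(arm,"side","3");c=snap(arm,"scene","3");snap(arm,"wrist","3")
cv2.imwrite("pics/m3.png",np.hstack([cv2.resize(s["frame"][200:320,200:360],(400,300)),cv2.resize(c["frame"][200:320,300:460],(400,300))]).repeat(1,0))
cv2.imwrite("pics/s3b.png",cv2.resize(s["frame"][220:310,220:340],(800,600),interpolation=cv2.INTER_CUBIC))
cv2.imwrite("pics/c3b.png",cv2.resize(c["frame"][200:305,310:450],(800,600),interpolation=cv2.INTER_CUBIC))
```

```text
False
8.0417 [0.50156427 0.02198449 0.09595475] [-2.38039251  6.1679606   4.69669395]
```

View pics/s3b.png

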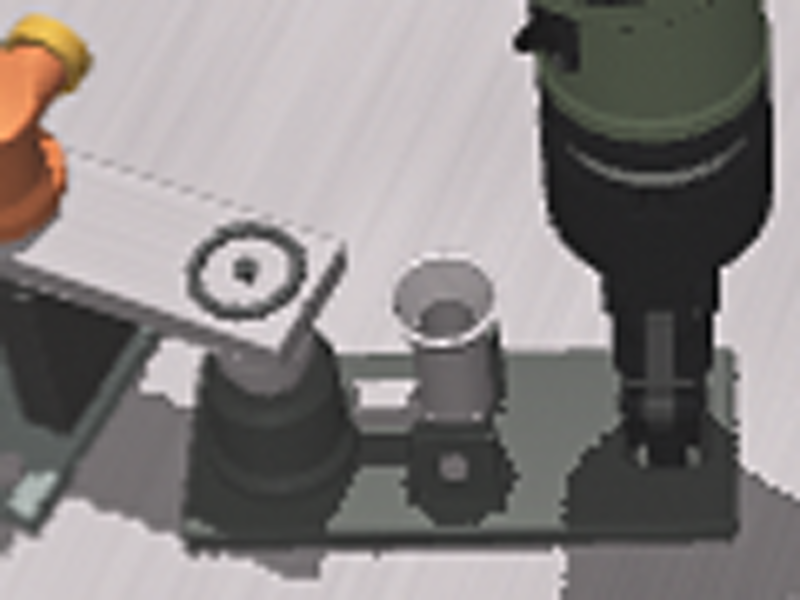

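View pics/c3b.png

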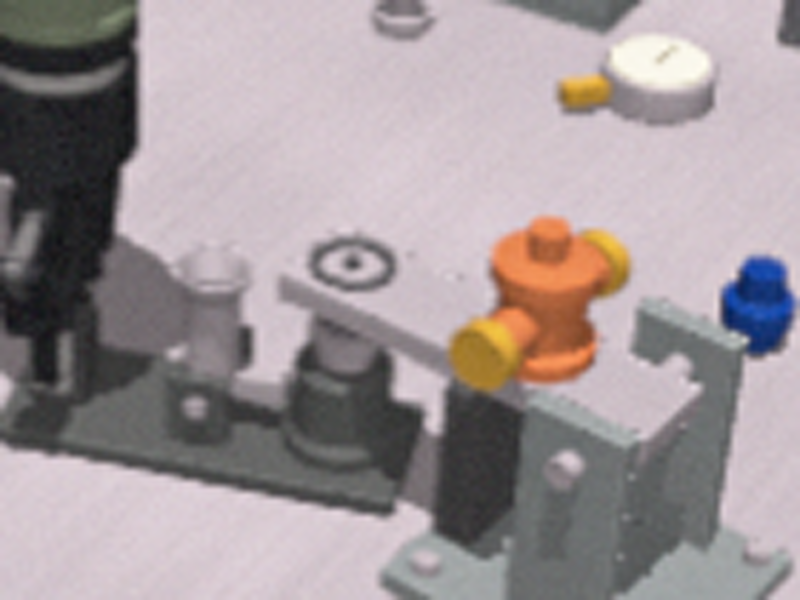

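View pics/wrist3.png

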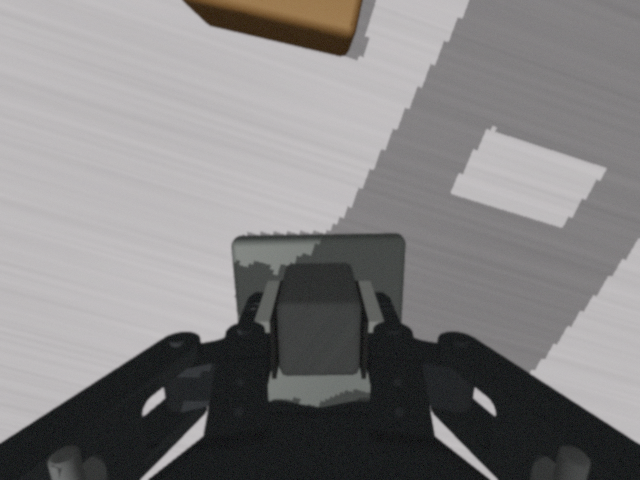

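Run:
```python
from h import *
from scipy.optimize import least_squares
S=dict(np.load("side3.npz"));C=dict(np.load("scene3.npz"))
s=lambda x,y:(x/6.667-.42+220,y/6.667-.42+220)
c=lambda x,y:(x/5.714-.41+310,y/5.714-.41+200)
print("mark",atz(S,s(246,268),.113),atz(C,c(352,262),.113),tri(S,s(246,268),C,c(352,262)))
print("mouth",atz(S,s(444,300),.099),atz(C,c(213,268),.099),tri(S,s(444,300),C,c(213,268)))
so=[((0,0,.099),s(444,300)),((-.1,-.04,.012),s(735,350)),((-.1,.04,.012),s(737,533)),((.1,.04,.012),s(188,535))]
co=[((0,0,.099),c(213,268)),((.1,-.04,.012),c(390,506)),((.1,.04,.012),c(423,402))]
def model(v,L):
    cc,ss=np.cos(v[2]),np.sin(v[2]); return [[v[0]+cc*l[0]-ss*l[1],v[1]+ss*l[0]+cc*l[1],l[2]] for l in L]
def f(v,sets): return np.concatenate([(proj(k,model(v,[a for a,_ in o]))-[b for _,b in o]).ravel() for k,o in sets])
for n,sets in dict(side=[(S,so)],scene=[(C,co)],both=[(S,so),(C,co)]).items():
    r=least_squares(f,[.575,.044,.3],args=(sets,),loss="soft_l1"); print(n,r.x.round(4),"saddle",np.round(model(r.x,[(.065,0,.08)]),4),f(r.x,sets).round(1))
```

```text
mark [0.63896059 0.0604251  0.113     ] [0.63644216 0.06392207 0.113     ] [0.63798899 0.06157591 0.11489727]
mouth [0.57392895 0.04378953 0.099     ] [0.5761135  0.03983174 0.099     ] [0.57455344 0.04238522 0.09695763]
side [0.5734 0.0436 0.309 ] saddle [[0.6354 0.0633 0.08  ]] [ 0.2 -0.   0.3 -0.   0.2 -0.1 -1.1  0.1]
scene [0.5748 0.0392 0.3262] saddle [[0.6364 0.0601 0.08  ]] [-0.5 -0.1  0.2 -0.3  0.3  0.4]
both [0.5735 0.0429 0.3054] saddle [[0.6355 0.0624 0.08  ]] [ 0.3 -0.3  0.4 -0.2  0.2 -0.2 -1.  -0.2 -0.2 -0.8  0.  -0.8  0.7  0.1]
```

The saddle is within about 3 mm of the mark. I'll nudge it 2.5 mm toward +x, release, and go to the bar.

Run:
```python
from h import *; from workcell import arm
R=down(YAW+np.pi/2)
p=np.array(arm.get_obs()["ee_pos"])
arm.servo_line(np.r_[.5041+.0005,.0225-.0,.0957],R,velocity=.02)
o=arm.get_obs(); print(o["ee_pos"],o["ft_force"])
arm.ungrasp(); p=np.array(arm.get_obs()["ee_pos"])
arm.servo_line([p[0],p[1],.26],R,velocity=.15)
s=snap(arm,"side","4")
arm.move_to([.521,-.2625,.31],R)
w=snap(arm,"wrist","4")
o=arm.get_obs(); print(o["time_s"],o["ee_pos"],o["q"].round(2))
print(proj(w,[[.5215,-.2628,.192]]))
cv2.imwrite("pics/s4b.png",cv2.resize(s["frame"][220:310,220:340],(800,600),interpolation=cv2.INTER_CUBIC))
```

```text
[0.50180529 0.0221455  0.09593298] [-8.39934634 -2.08277568 11.1797198 ]
11.5167 [ 0.52111601 -0.26111213  0.30960512] [-0.48  0.33  1.54  0.    1.28 -2.36]
[[317.70290857 262.42883009]]
```

View pics/s4b.png

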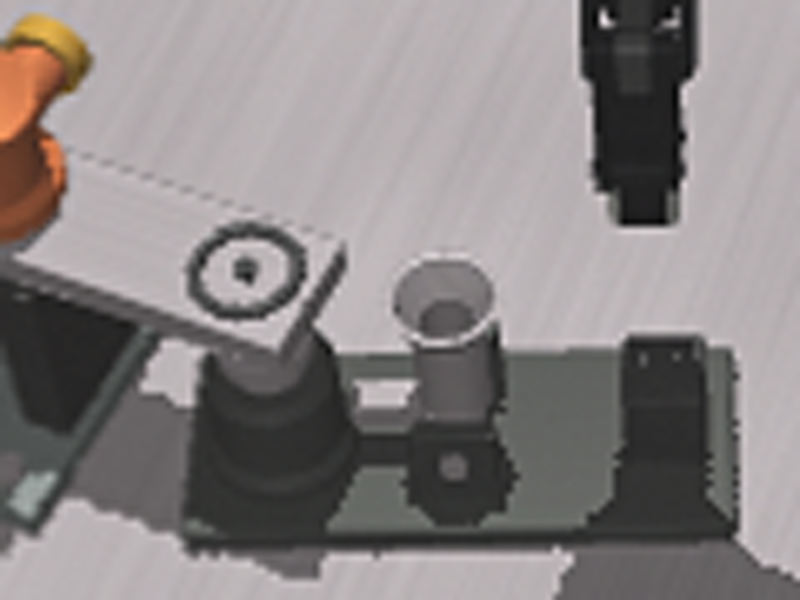

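View pics/wrist4.png

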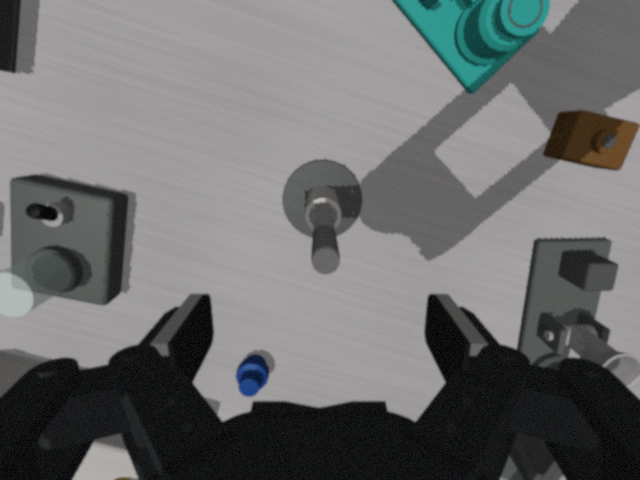

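The jack didn't move in the nudge, because the arm gives under friction, but its offset of about 3 mm is within tolerance. The bar top is at wrist (325,261). I'll locate it, grip and pull.

Run:
```python
from h import *; from workcell import arm
R=down(YAW+np.pi/2)
W=dict(np.load("wrist4.npz")); b=atz(W,(325,261),.192); print(b, atz(W,(322,207),.08))
x,y=.5215*.5+b[0]*.5,-.2628*.5+b[1]*.5; print(x,y)
print(arm.servo_line([x,y,.209],R,velocity=.12,max_force=10))
arm.clamp(); o=arm.get_obs(); print(o["time_s"],o["ee_pos"],o["finger_gap"],o["ft_force"])
print(arm.servo_line([x,y,.345],R,velocity=.1,max_force=25))
o=arm.get_obs(); print(o["time_s"],o["ee_pos"],o["finger_gap"],o["ft_force"])
snap(arm,"side","5");snap(arm,"scene","5");snap(arm,"wrist","5")
```

```text
[ 0.51947626 -0.25916888  0.192     ] [ 0.51246033 -0.26203899  0.08      ]
0.5204881309586242 -0.2609844381949063
False
13.1583 [ 0.52039221 -0.26062192  0.20922371] 0.014147959952858788 [-1.21318001  2.42375088  3.73609967]
False
14.6667 [ 0.52029692 -0.26088265  0.34424477] 0.014541011228575531 [-0.28777724 -0.69526051 -0.60354367]
```

View pics/scene5.png

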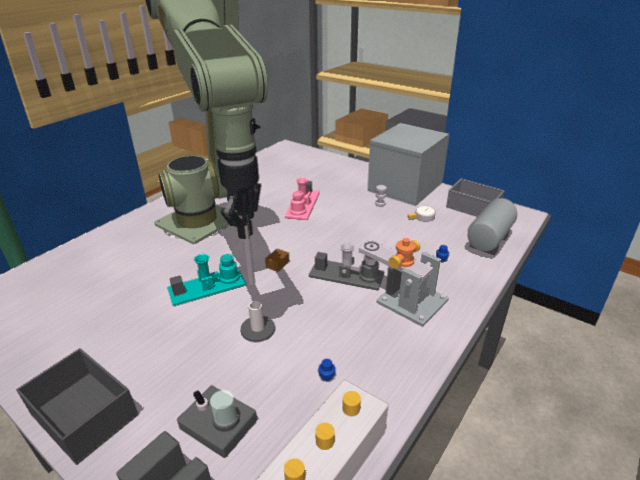

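View pics/wrist5.png

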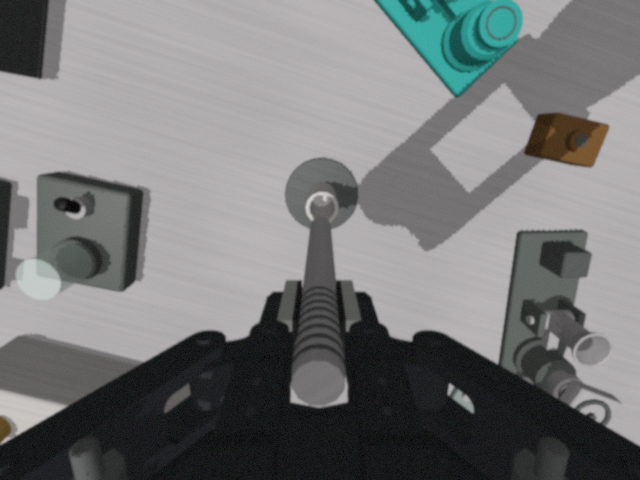

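Run:
```python
from h import *
p=np.array([.5203,-.2609,.3442])
for n in ["wrist","side","scene"]:
    W=dict(np.load(n+"5.npz"))
    print(n,proj(W,[p+[0,0,-.054+.037],p+[0,0,-.054],p+[0,0,-.054-.093],p+[0,0,-.054-.143]]).round(1).tolist())
    im=cv2.imread(f"pics/{n}5.png")
    if n!="wrist":
        q=proj(W,[p+[0,0,-.12]])[0].astype(int); a=im[q[1]-50:q[1]+50,q[0]-50:q[0]+50]; cv2.imwrite(f"pics/{n}5b.png",cv2.resize(a,(600,600),interpolation=cv2.INTER_CUBIC)); print(q)
```

```text
wrist [[322.1, 383.5], [321.2, 319.4], [320.2, 246.1], [320.0, 226.2]]
side [[347.3, 108.7], [347.0, 122.0], [346.3, 152.5], [345.9, 167.5]]
[346 143]
scene [[243.8, 212.2], [245.5, 227.7], [249.8, 263.9], [251.9, 281.9]]
[248 253]
```

View pics/side5b.png

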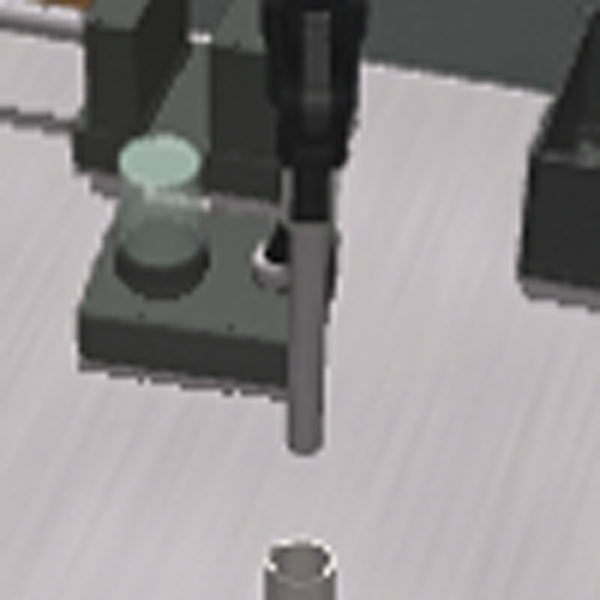

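View pics/scene5b.png

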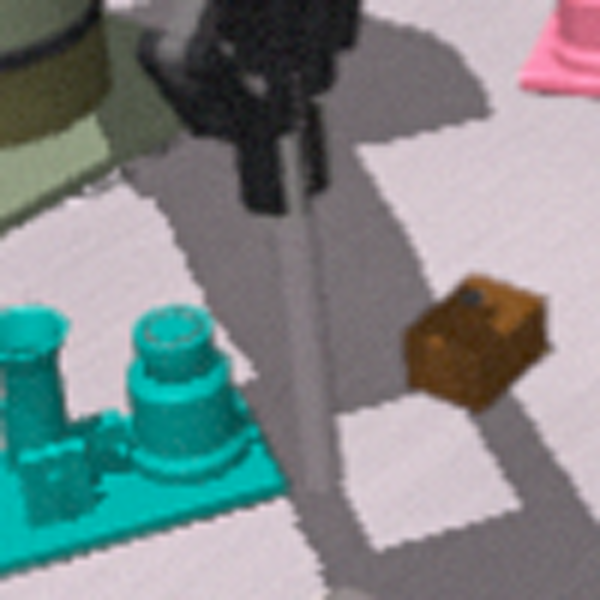

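The bar hangs vertical within about 1 mm of prediction in both views. Moving it above the socket mouth.

Run:
```python
from h import *; from workcell import arm
R=down(YAW+np.pi/2)
arm.move_to([.574,.0432,.345],R)
print(arm.servo_line([.574,.0432,.316],R,velocity=.1,max_force=8))
arm.hold(.2)
o=arm.get_obs(); p=o["ee_pos"]; print(o["time_s"],p,o["q"].round(2),o["ft_force"])
for n in ["side","scene"]:
    W=snap(arm,n,"6"); q=proj(W,[p+[0,0,-.197]])[0]; print(n,q); q=q.astype(int)
    a=W["frame"][q[1]-30:q[1]+30,q[0]-40:q[0]+40]; cv2.imwrite(f"pics/{n}6b.png",cv2.resize(a,(800,600),interpolation=cv2.INTER_CUBIC))
```

```text
False
16.6417 [0.57434793 0.04304649 0.31680791] [ 0.05  0.31  1.54  0.    1.29 -1.82] [ 0.0608894  -0.25252236 -1.22136764]
side [285.39428548 258.81932902]
scene [347.16416677 239.24132541]
```

View pics/side6b.png

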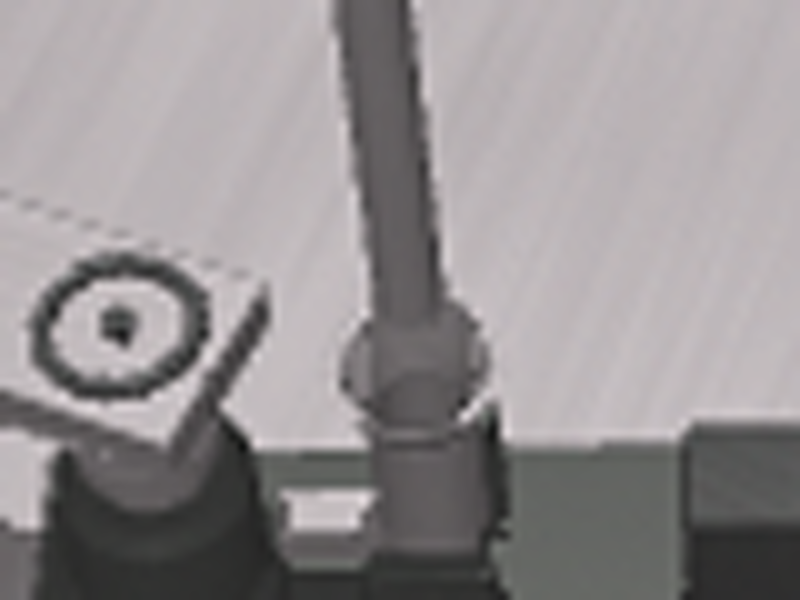

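View pics/scene6b.png

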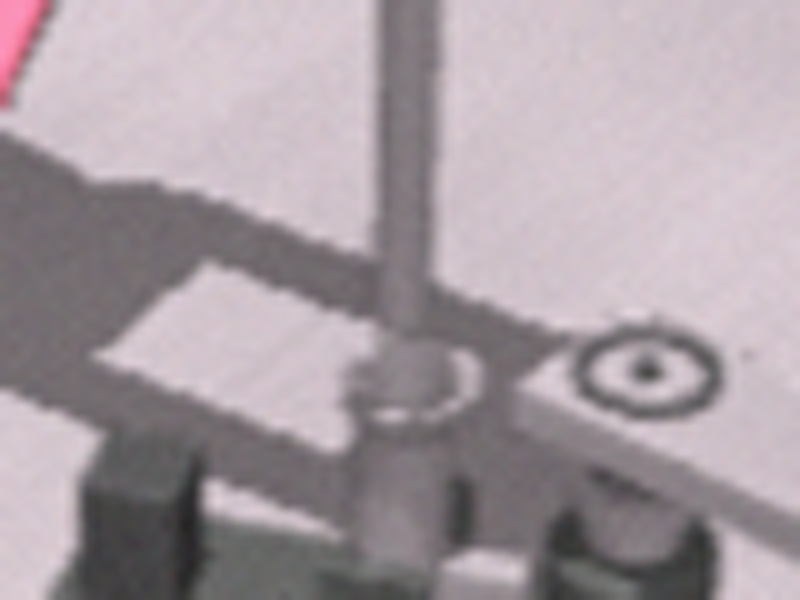

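The bar axis lines up with the mouth within about 2 mm in both views. Inserting.

Run:
```python
from h import *; from workcell import arm
R=down(YAW+np.pi/2)
print(arm.servo_line([.574,.0437,.240],R,velocity=.06,max_force=12))
arm.hold(.3)
o=arm.get_obs(); p=o["ee_pos"]; print(o["time_s"],p,o["ft_force"],o["moment"],o["finger_gap"])
for n in ["side","scene"]:
    W=snap(arm,n,"7"); q=proj(W,[[.574,.0437,.099]])[0].astype(int)
    a=W["frame"][q[1]-50:q[1]+40,q[0]-60:q[0]+60]; cv2.imwrite(f"pics/{n}7b.png",cv2.resize(a,(800,600),interpolation=cv2.INTER_CUBIC))
```

```text
True
18.1833 [0.57429136 0.04398557 0.24304973] [-1.01822437  0.42869043  5.88517268] [-0.04070863  0.12163105  0.01480212] 0.01440291887090864
```

View pics/side7b.png

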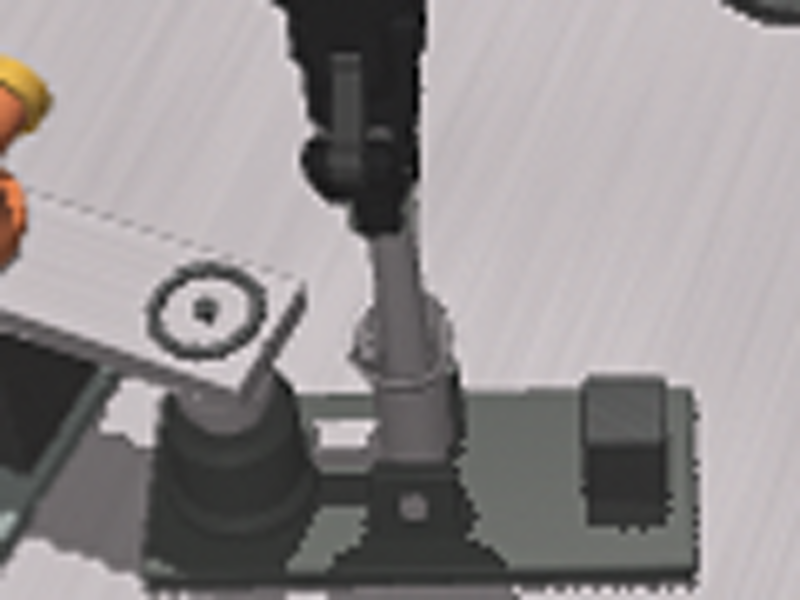

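View pics/scene7b.png

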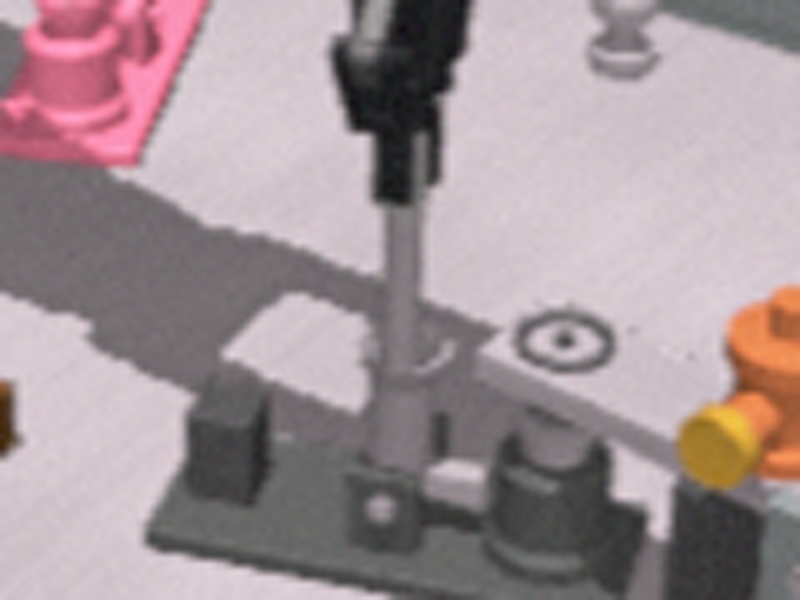

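The bar is home: its foot is at z≈0.046 against the floor at 0.045. Pumping down along an arc about the rocker pivot with force watched.

```bash
cat >> h.py <<'E'
u=np.array([np.cos(YAW),np.sin(YAW),0])
P=np.array([.574,.0437,.035])
def arcpt(th,r=.1535): return P+r*(-np.sin(th)*u+np.array([0,0,np.cos(th)]))+[0,0,.054]
def arc(arm,a,b,n,vel=.08,r=.1535,mf=None,verbose=True):
    R=down(YAW+np.pi/2)
    for th in np.linspace(a,b,n+1)[1:]:
        hit=arm.servo_line(arcpt(th,r),R,velocity=vel,max_force=mf)
        o=arm.get_obs()
        if verbose: print(round(th,2),hit,round(o["time_s"],2),(o["ee_pos"]-arcpt(th,r)).round(4),"F.u %.1f Fz %.1f"%(o["ft_force"]@u,o["ft_force"][2]),o["moment"].round(2))
        if hit: break
def crops(arm,tag):
    for n in ["side","scene"]:
        W=snap(arm,n,tag); q=proj(W,[[.58,.045,.1]])[0].astype(int)
        a=W["frame"][q[1]-60:q[1]+60,q[0]-80:q[0]+80]; cv2.imwrite(f"pics/{n}{tag}b.png",cv2.resize(a,(800,600),interpolation=cv2.INTER_CUBIC))
E
python3 - <<'E'
from h import *; from workcell import arm
arc(arm,0,.4,4,vel=.06,mf=15)
crops(arm,"8")
E
```

```text
0.1 False 18.69 [0.0014 0.0005 0.0009] F.u 4.8 Fz 3.1 [ 0.85 -1.04 -0.01]
0.2 False 19.1 [0.0006 0.0003 0.0009] F.u 2.7 Fz 6.1 [ 0.72 -0.49  0.07]
0.3 False 19.51 [0.0009 0.0004 0.0012] F.u 2.8 Fz 7.2 [ 0.89 -0.68  0.11]
0.4 False 19.92 [0.0005 0.0003 0.0011] F.u 1.6 Fz 8.2 [ 0.87 -0.39  0.1 ]
```

View pics/side8b.png

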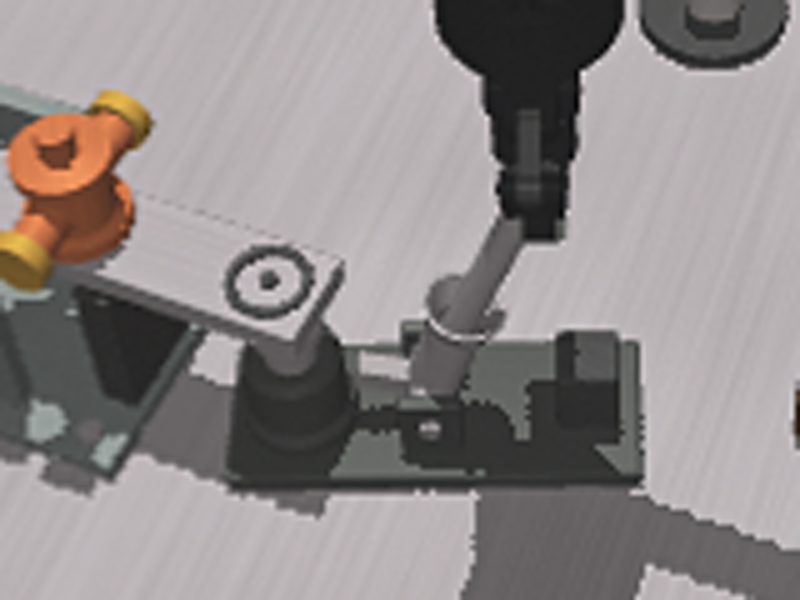

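View pics/scene8b.png

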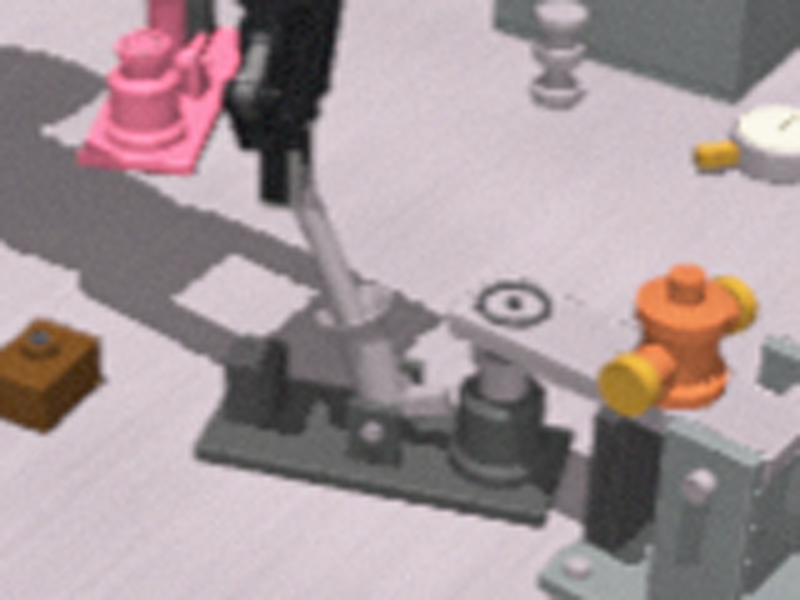

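The rocker swings and the bar turns in the fingers with low forces. Continuing down.

Run:
```python
from h import *; from workcell import arm
arc(arm,.4,1.0,6,vel=.06,mf=15,r=.154)
arm.hold(.3)
crops(arm,"9")
```

```text
0.5 False 20.43 [0.0009 0.0003 0.0011] F.u 3.5 Fz 7.2 [ 0.96 -0.64  0.23]
0.6 False 20.83 [0.0004 0.0001 0.0008] F.u 1.5 Fz 7.0 [ 0.69 -0.46  0.17]
0.7 False 21.24 [ 0.0005 -0.      0.0008] F.u 0.4 Fz 6.8 [ 0.65 -0.48  0.19]
0.8 False 21.65 [ 0.0004 -0.      0.0003] F.u 2.0 Fz 5.3 [ 0.49 -0.49  0.13]
0.9 False 22.06 [0.0006 0.     0.0004] F.u 2.6 Fz 4.9 [ 0.56 -0.67  0.22]
1.0 False 22.47 [ 0.0004 -0.      0.0003] F.u 2.3 Fz 4.9 [ 0.36 -0.6   0.13]
```

View pics/side9b.png

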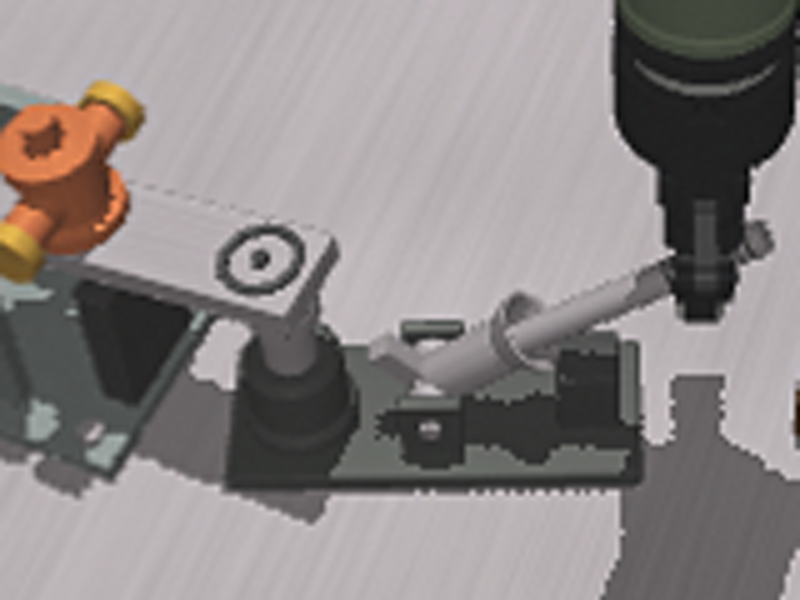

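View pics/scene9b.png

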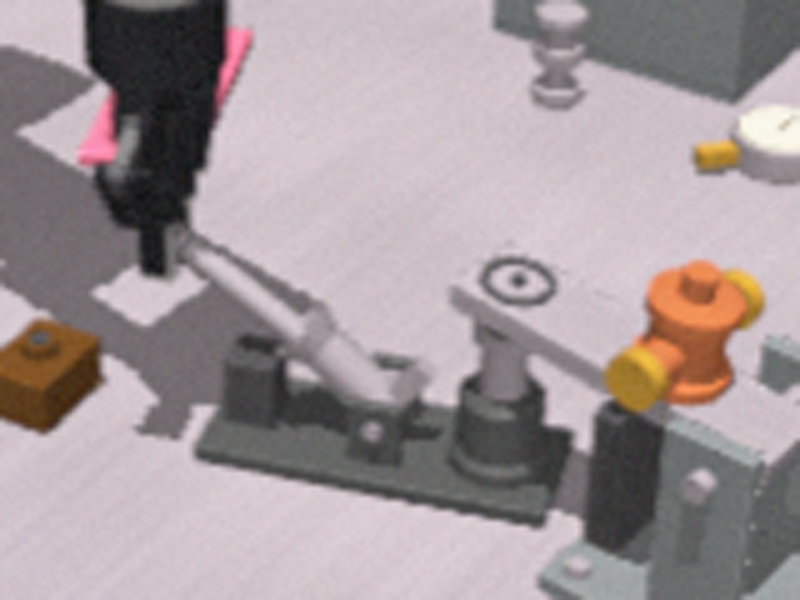

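Run:
```python
from h import *
def px(n,tag,x,y):
    W=dict(np.load(f"{n}{tag}.npz")); q=proj(W,[[.58,.045,.1]])[0].astype(int); return W,(q[0]-80+x/5-.4,q[1]-60+y/5-.4)
def T(tag,a,b):
    S,p=px("side",tag,*a);C,q=px("scene",tag,*b); return tri(S,p,C,q)
m8=T("8",(269,281),(514,302)); m9=T("9",(261,260),(518,280)); print("mark",m8,m9,m9-m8)
# predicted mark/mouth px for rocker angles
for n in ["side","scene"]:
    W=dict(np.load(f"{n}9.npz")); q=proj(W,[[.58,.045,.1]])[0].astype(int)
    for th in (.7,.8,.9,1.0):
        X=P+.064*(-np.sin(th)*u+np.array([0,0,np.cos(th)]))
        print(n,th,((proj(W,[X])[0]-q+[80,60]+.4)*5).round(0))
```

```text
mark [0.63789046 0.06237582 0.11582352] [0.63973952 0.06210918 0.13050889] [ 0.00184907 -0.00026663  0.01468537]
side 0.7 [509. 324.]
side 0.8 [520. 329.]
side 0.9 [529. 335.]
side 1.0 [538. 342.]
scene 0.7 [319. 314.]
scene 0.8 [311. 319.]
scene 0.9 [303. 325.]
scene 1.0 [297. 332.]
```

The mark rose about 15 to 16 mm, which corresponds to a rocker angle of about 0.9 rad. A tiny extra press for certainty, then back up.

Run:
```python
from h import *; from workcell import arm
arc(arm,1.0,1.04,1,vel=.03,mf=8,r=.154); arm.hold(.2)
arc(arm,1.0,0.0,8,vel=.07,mf=20,r=.1537)
arm.hold(.4)
print(arm.get_obs()["ft_force"])
crops(arm,"10")
```

```text
1.04 True 23.12 [0.0013 0.0001 0.0019] F.u -2.3 Fz 12.2 [ 0.25 -0.01  0.14]
0.88 False 23.79 [-0.0012 -0.     -0.0009] F.u 1.0 Fz -0.5 [0.14 0.23 0.19]
0.75 False 24.22 [-0.0006  0.      0.0002] F.u -4.2 Fz 4.3 [0.04 0.85 0.1 ]
0.62 False 24.64 [0.0008 0.0003 0.0009] F.u -3.1 Fz 5.7 [0.32 0.79 0.1 ]
0.5 False 25.07 [0.0008 0.0004 0.0004] F.u -0.0 Fz 3.6 [0.6  0.42 0.17]
0.38 False 25.49 [ 0.0002  0.0002 -0.0003] F.u 0.7 Fz -1.3 [0.62 0.44 0.1 ]
0.25 False 25.92 [ 0.0003 -0.0004 -0.0007] F.u 1.6 Fz -5.8 [-0.09  0.12 -0.04]
0.12 False 26.34 [ 0.0006  0.     -0.0001] F.u -0.1 Fz -6.3 [-0.08  0.15  0.04]
0.0 False 26.77 [-0.0001  0.      0.0002] F.u -3.2 Fz -3.8 [-0.19  1.   -0.  ]
[-3.84414522 -1.23152589 -3.39757298]
```

View pics/side10b.png

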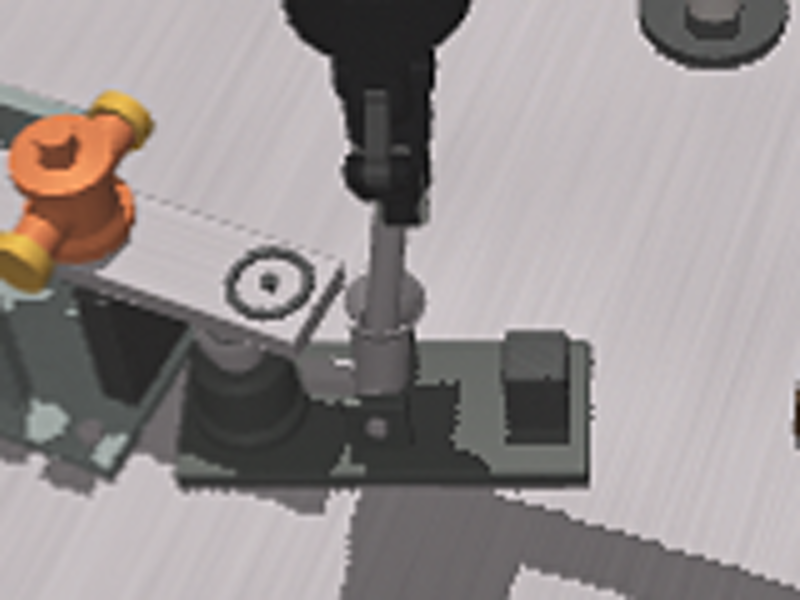

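View pics/scene10b.png

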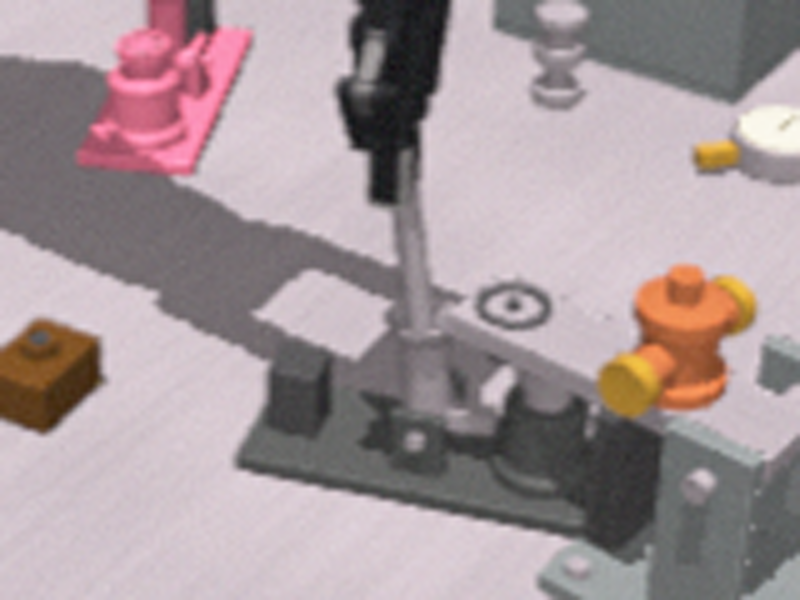

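The return stroke dragged the jack about 25 mm toward +x, because the bar resisted turning back in the fingers. The bar stands in the socket on its own, so I'll release it, drag the jack back by the lug with the tool pitched away from the bar, and then regrip.

Run:
```python
from h import *; from workcell import arm
arm.ungrasp(); arm.hold(.3)
p=np.array(arm.get_obs()["ee_pos"])
arm.servo_line([p[0],p[1],.335],down(YAW+np.pi/2),velocity=.15)
o=arm.get_obs(); print(o["time_s"],o["ee_pos"])
crops(arm,"11"); snap(arm,"wrist","11")
```

```text
29.0167 [0.57356453 0.04366484 0.33408258]
```

View pics/side11b.png

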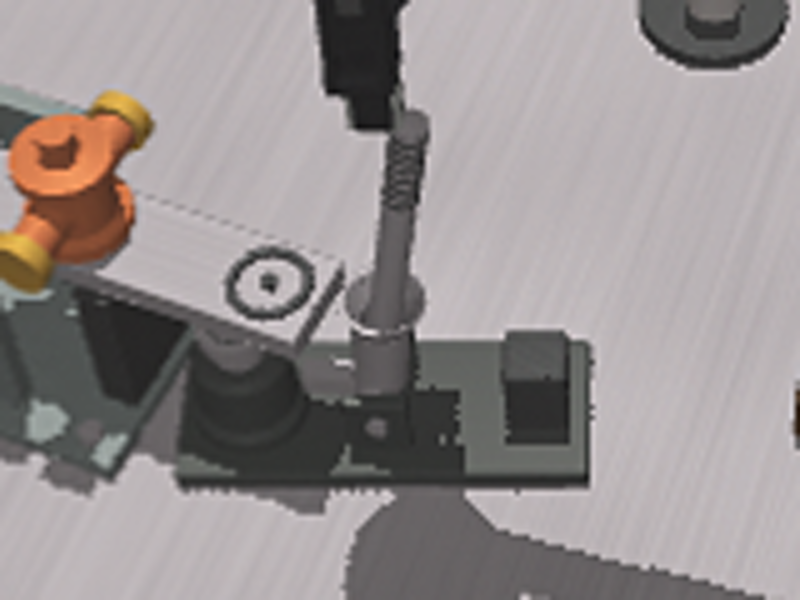

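View pics/scene11b.png

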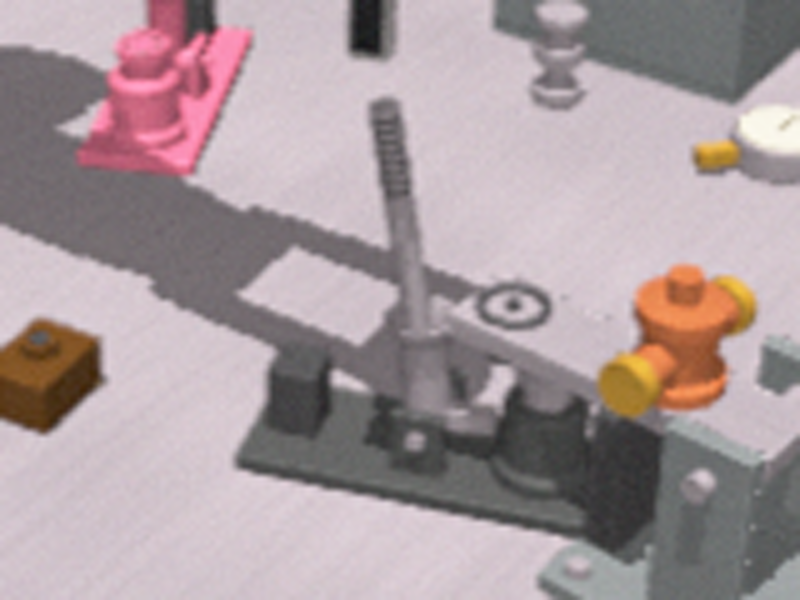

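View pics/wrist11.png

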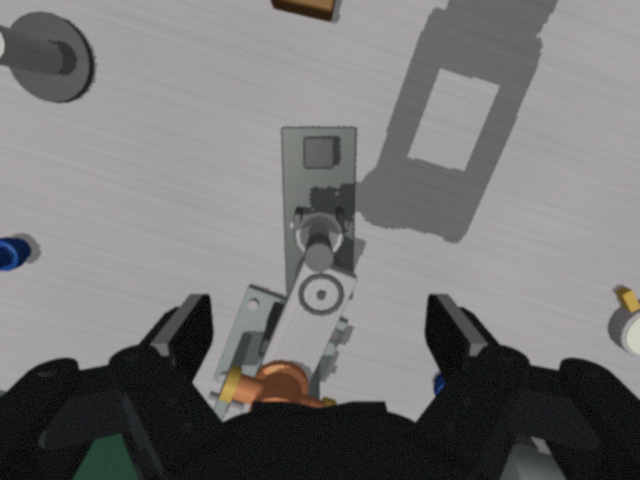

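```bash
cat > fit.py <<'E'
from h import *
from scipy.optimize import least_squares
def model(v,L):
    cc,ss=np.cos(v[2]),np.sin(v[2]); return [[v[0]+cc*l[0]-ss*l[1],v[1]+ss*l[0]+cc*l[1],l[2]] for l in L]
def fit(tag,so,co,wo=()):
    sets=[]
    for n,o in (("side",so),("scene",co)):
        W=dict(np.load(f"{n}{tag}.npz")); q=proj(W,[[.58,.045,.1]])[0].astype(int)
        sets.append((W,[a for a,_ in o],np.array([(q[0]-80+x/5-.4,q[1]-60+y/5-.4) for _,(x,y) in o])))
    if wo:
        W=dict(np.load(f"wrist{tag}.npz")); sets.append((W,[a for a,_ in wo],np.array([b for _,b in wo],float)))
    f=lambda v:np.concatenate([(proj(W,model(v,L))-b).ravel() for W,L,b in sets])
    r=least_squares(f,[.58,.044,.3],loss="soft_l1"); v=r.x
    print("jack",v.round(4),"saddle",np.round(model(v,[(.065,0,.08)])[0][:2],4),"lug",np.round(model(v,[(-.075,0,.04)])[0][:2],4),"res",f(v).round(1)); return v
A=(-.1,-.04,.012);B=(-.1,.04,.012);D=(.1,.04,.012);L=(-.075,0,.055)
E
python3 - <<'E'
from fit import *
for t,so,co,wo in [("9",[(A,(637,342)),(B,(640,475)),(D,(228,480))],[((.1,-.04,.012),(542,516)),(B,(255,400)) ][:1],()),
 ("11",[(A,(587,342)),(B,(588,475)),(D,(180,478)),(L,(536,353))],[(L,(301,362)),(A,(238,463))],()),
 ("11",[(A,(587,342)),(B,(588,475)),(D,(180,478)),(L,(536,353))],[(L,(301,362)),(A,(238,463))],[(A,(281,127)),(B,(357,127)),(L,(320,147))])]:
    fit(t,so,co,wo)
E
```

```text
jack [0.5726 0.0416 0.3084] saddle [0.6345 0.0613] lug [0.5011 0.0188] res [ 0.7 -0.5  0.3  0.2 -0.8 -0.2  0.4 -0.4]
jack [0.5974 0.0485 0.3186] saddle [0.6591 0.0689] lug [0.5262 0.025 ] res [ 0.2 -1.   0.1 -0.4 -1.8  0.2 -0.5  0.1 -0.4 -0.8 -0.8 -1.9]
jack [0.5966 0.0503 0.3051] saddle [0.6586 0.0698] lug [0.5251 0.0277] res [ 0.5  0.  -0.1  0.8 -1.9  0.4 -0.5  1.1 -0.1 -1.4 -0.6 -2.6 -0.4 -0.6
  0.1 -0.8 -1.   6.1]
```

The jack has shifted +24 mm along its x. Dragging it back by the lug with the tool pitched.

```bash
cat >> h.py <<'E'
def tilted(t,a=YAW+np.pi/2):
    x=np.array([np.cos(a),np.sin(a),0]); z=np.sin(t)*u+np.array([0,0,-np.cos(t)]); y=np.cross(z,x)
    q=Ro.from_matrix(np.column_stack([x,y,z])).as_quat(); return [q[3],q[0],q[1],q[2]],z
E
python3 - <<'E'
from h import *; from workcell import arm
R,z=tilted(.25)
lug=np.array([.5255,.0268,.042]); g=lug-.054*z; pre=g-.2*z
print(arm.ik(g,R),arm.ik(pre,R))
arm.servo_line(np.array([.50,.02,.335]),down(YAW+np.pi/2),velocity=.2)
arm.move_to(pre,R)
print(arm.servo_line(g,R,velocity=.12,max_force=10))
arm.clamp(); o=arm.get_obs(); print(o["time_s"],o["ee_pos"]-g,o["finger_gap"],o["ft_force"])
crops(arm,"12")
E
```

```text
[-0.01485418  0.40078626  2.11537444  0.20186933  0.39462936 -2.0651448 ] [-0.05268334  0.07283569  1.94876598  0.11097942  0.8879901  -1.98551576]
False
32.5417 [-0.00047262  0.00033059  0.00035014] 0.029366801253802963 [-2.48472819  2.71770292  4.0585712 ]
```

View pics/side12b.png

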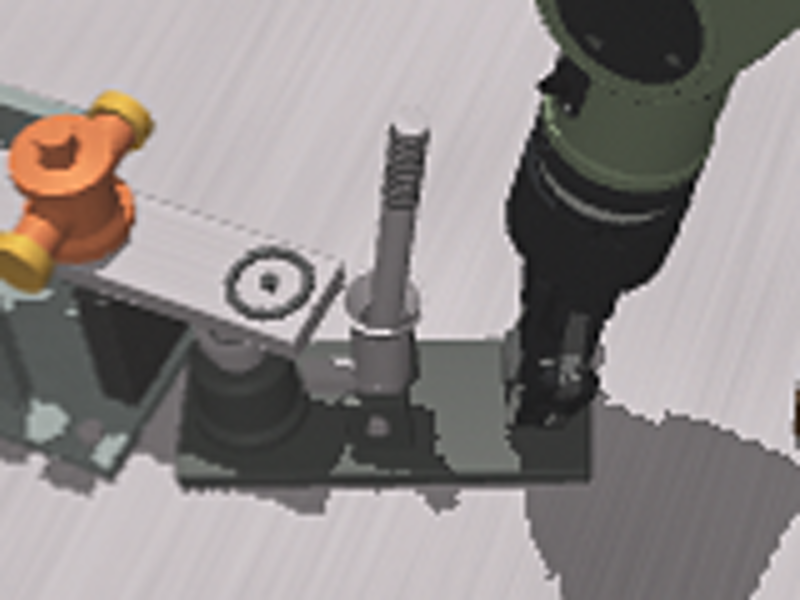

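Run:
```python
from h import *; from workcell import arm
R,z=tilted(.25)
p=np.array(arm.get_obs()["ee_pos"])
print(arm.servo_line(p+[-.021,-.0078,0],R,velocity=.05,max_force=30))
o=arm.get_obs(); print(o["time_s"],o["ee_pos"]-p,o["ft_force"])
crops(arm,"13")
```

```text
False
33.25 [-2.18767965e-02 -8.31486714e-03  5.80620042e-06] [-3.5609099  -4.1576858   3.61979847]
```

View pics/side13b.png

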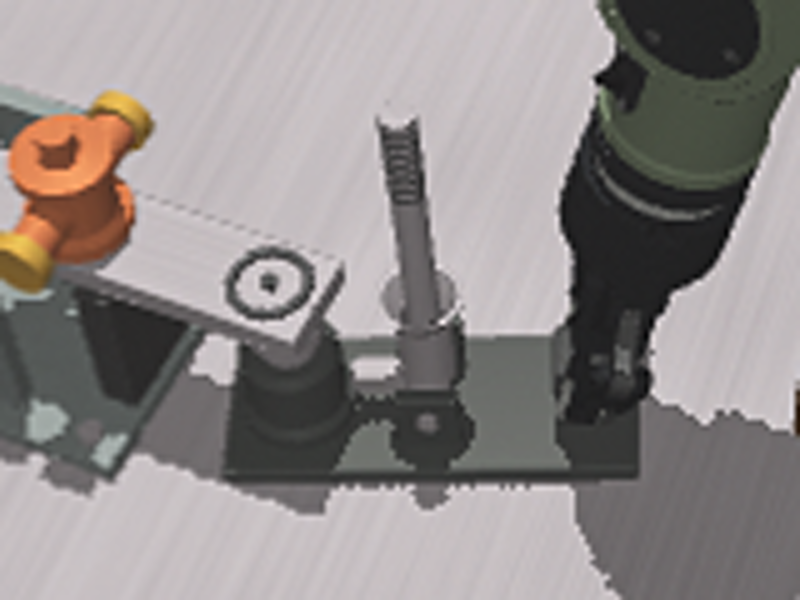

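View pics/scene13b.png

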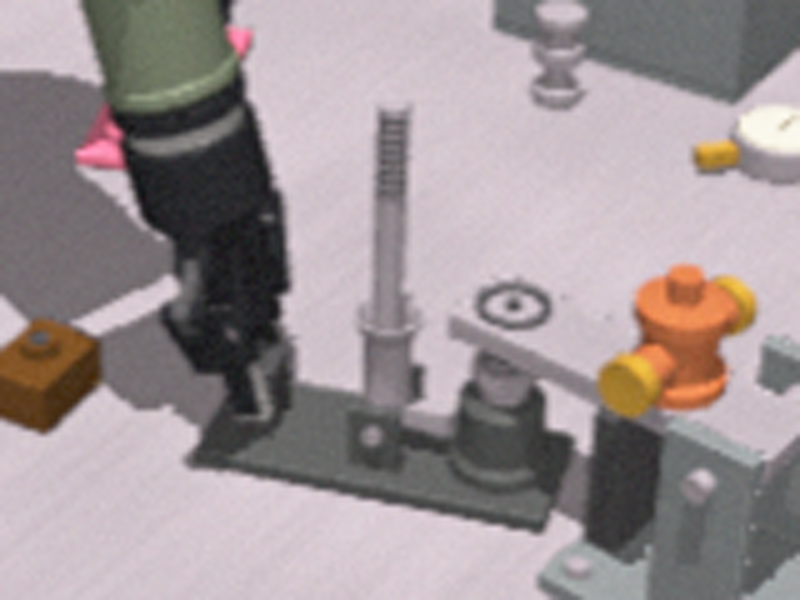

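Run:
```python
from fit import *
M=(0,0,.099);E_=(.1,-.04,.012)
fit("13",[(A,(638,337)),(B,(638,472)),(D,(225,474)),(M,(421,300))],[(A,(188,458)),(E_,(543,522)),(M,(388,323))])
def px(n,x,y):
    W=dict(np.load(f"{n}13.npz")); q=proj(W,[[.58,.045,.1]])[0].astype(int); return W,(q[0]-80+x/5-.4,q[1]-60+y/5-.4)
S,p=px("side",398,117);C,q=px("scene",395,104); print("top",tri(S,p,C,q))
S,p=px("side",269,281);C,q=px("scene",514,303); print("mark",tri(S,p,C,q))
S,p=px("side",402,197);C,q=px("scene",391,190); print("knurl end",tri(S,p,C,q))
```

```text
jack [0.5745 0.0386 0.3053] saddle [0.6365 0.0581] lug [0.5029 0.016 ] res [ 0.2 -0.5  0.3 -0.3 -0.5 -0.4 -0.  -0.8  0.4 -2.4  0.1 -0.7 -0.1 -2.7]
top [0.57486049 0.03878899 0.22457976]
mark [0.63806975 0.06210681 0.11540981]
knurl end [0.57525478 0.03997754 0.17317221]
```

The saddle is within about 4 mm of the mark, and the bar is still home (top at z = 0.2246, expected 0.225). Releasing the lug and regripping the bar.

```bash
sed -i 's/^P=np.array.*/P=np.array([.5745,.0405,.035])/' h.py
python3 - <<'E'
from h import *; from workcell import arm
R,z=tilted(.25); R0=down(YAW+np.pi/2)
arm.ungrasp(); p=np.array(arm.get_obs()["ee_pos"])
arm.servo_line(p-.2*z,R,velocity=.2)
arm.move_to([.575,.0397,.335],R0)
W=snap(arm,"wrist","14"); o=arm.get_obs(); print(o["time_s"],o["ee_pos"],proj(W,[[.575,.0393,.225]]))
crops(arm,"14")
E
```

```text
35.725 [0.57436903 0.03969965 0.33314369] [[319.16788531 268.39878181]]
```

View pics/wrist14.png

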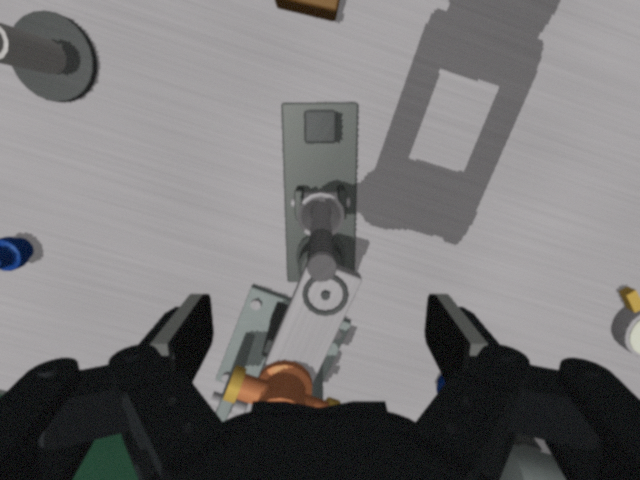

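View pics/scene14b.png

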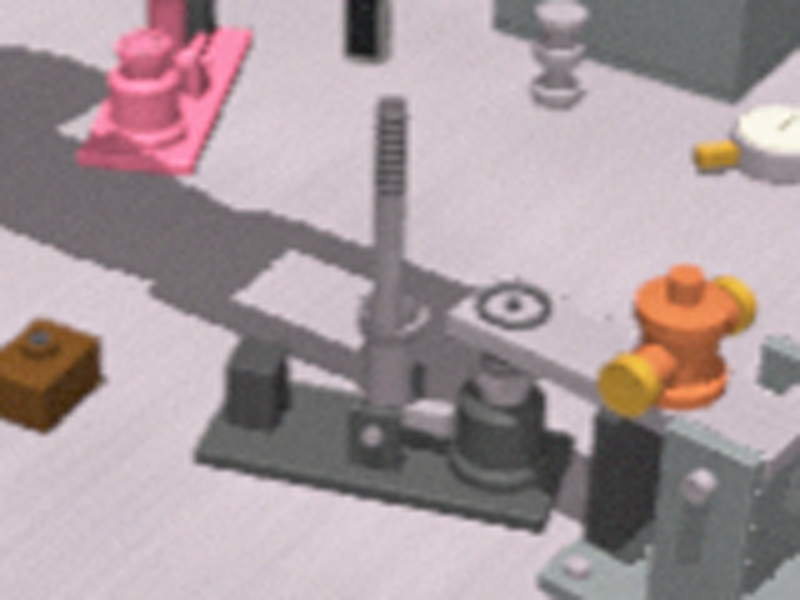

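The bar top at (321,265) is centred between the jaws. Gripping and making the second stroke.

Run:
```python
from h import *; from workcell import arm
R0=down(YAW+np.pi/2)
print(arm.servo_line([.575,.0402,.2425],R0,velocity=.12,max_force=8))
arm.clamp(); o=arm.get_obs(); print(o["time_s"],o["ee_pos"],o["finger_gap"],o["ft_force"])
arc(arm,0,1.0,10,vel=.06,mf=15,r=.1535)
arc(arm,1.0,1.05,1,vel=.03,mf=8,r=.1535)
arm.hold(.4)
o=arm.get_obs(); print(o["time_s"],o["ft_force"])
crops(arm,"15")
```

```text
False
37.4 [0.57501969 0.04044169 0.24270674] 0.01488904377009531 [-0.10916523  1.98889955  1.17329628]
0.1 False 37.81 [0.0009 0.0003 0.0006] F.u 3.3 Fz 1.7 [ 0.74 -1.04  0.01]
0.2 False 38.22 [0.0006 0.0001 0.0007] F.u 4.1 Fz 5.0 [ 0.7  -0.97  0.02]
0.3 False 38.62 [0.0003 0.     0.0007] F.u 2.2 Fz 7.2 [ 0.56 -0.75  0.02]
0.4 False 39.03 [ 0.     -0.      0.0007] F.u 1.9 Fz 7.3 [ 0.65 -0.53  0.07]
0.5 False 39.44 [-0.0004 -0.0002  0.0004] F.u 2.0 Fz 6.1 [ 0.48 -0.41  0.05]
0.6 False 39.85 [-0.0002 -0.0002  0.0006] F.u 3.2 Fz 7.8 [ 0.52 -0.57  0.12]
0.7 False 40.26 [-0.0004 -0.0002  0.0002] F.u 1.5 Fz 6.9 [ 0.35 -0.38  0.09]
0.8 False 40.67 [-0.0004 -0.0002  0.0002] F.u 0.1 Fz 6.5 [ 0.35 -0.42  0.05]
0.9 False 41.08 [ 0.0001 -0.0002  0.0003] F.u 1.2 Fz 6.4 [ 0.31 -0.53  0.09]
1.0 False 41.48 [ 0.0003 -0.0001  0.0002] F.u 2.5 Fz 4.4 [ 0.22 -0.59  0.08]
1.05 True 41.73 [0.0024 0.0004 0.0038] F.u -1.2 Fz 9.4 [0.11 0.   0.06]
42.1333 [-0.57817646  0.23117453  7.82319127]
```

View pics/side15b.png

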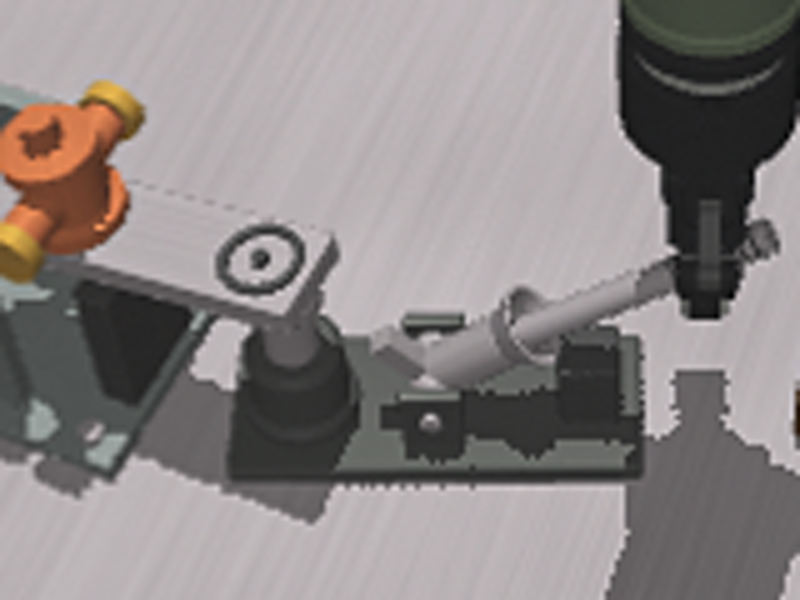

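View pics/scene15b.png

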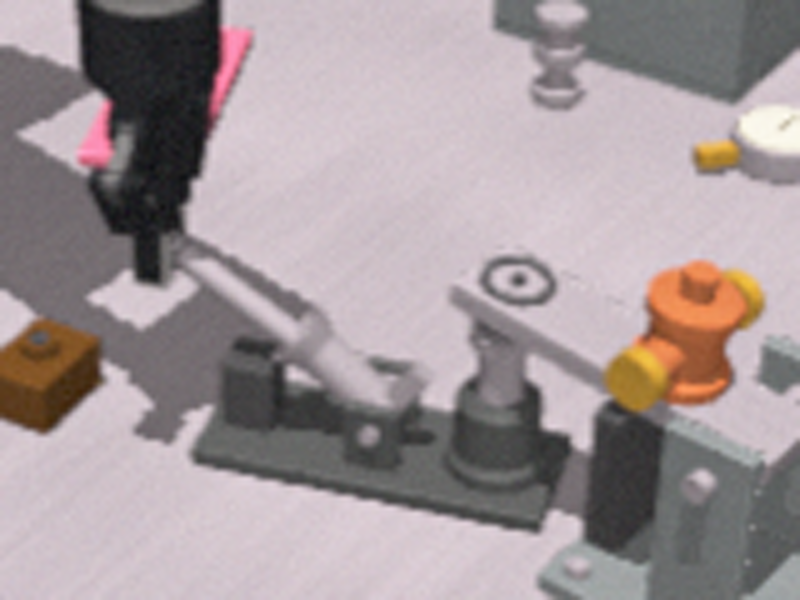

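Run:
```python
from fit import *
from workcell import arm
E_=(.1,-.04,.012)
fit("15",[(A,(640,337)),(B,(642,472)),(D,(229,473))],[(A,(193,460)),(E_,(538,526))])
def px(n,x,y):
    W=dict(np.load(f"{n}15.npz")); q=proj(W,[[.58,.045,.1]])[0].astype(int); return W,(q[0]-80+x/5-.4,q[1]-60+y/5-.4)
S,p=px("side",261,259);C,q=px("scene",518,280); print("mark",tri(S,p,C,q))
o=arm.get_obs(); print(o["time_s"],o["ee_pos"],o["finger_gap"],o["ft_force"],abs(o["joint_vel"]).max())
g=o["ee_pos"]-[0,0,.054]; d=g-np.array([.5738,.0395,.035]); print("bar angle",np.arctan2(-d@u,d[2]),np.linalg.norm(d))
```

```text
jack [0.5734 0.0379 0.3015] saddle [0.6355 0.0572] lug [0.5018 0.0157] res [ 0.3 -0.5 -0.1 -0.3 -0.8 -0.4 -1.  -2.9  0.6 -1.4]
mark [0.63989    0.06176566 0.13075319]
42.2333 [0.44992437 0.00133054 0.16955015] 0.014787783967328539 [-0.73969393  0.34820389  9.18820589] 0.001957025256146326
bar angle 1.0147738031844404 0.15261194596286662
```

Final checks pass: the saddle is about 5 mm from the pad, the arm is up by about 16 mm, and everything is still. Handing in.

Run:
```python
from workcell import arm
arm.hand_in(); o=arm.get_obs(); print(o["time_s"],o["finger_gap"],o["ft_force"])
```

```text
the job is handed in; nothing more can be done
the job is handed in; nothing more can be done
```

I did the whole job and handed it in at about 42 s of the 72 s allowed, with the robot still holding the bar down. No verdict is reported, so what follows rests on my own checks.

**What I did:** I slid the dark jack by its lug until the saddle was about 3 mm from the pad centre. I then pulled the bar from the holder, stood it in the socket (its foot at z≈0.046 against the floor at 0.045) and pumped one full stroke down and back up.

**What went wrong:** the return stroke dragged the jack about 24 mm toward the cradle, because the bar turned stiffly in the fingers. I let go of the bar, which stayed home in the socket, and pulled the jack back by its lug. Then I gripped the bar again and pressed the second full stroke.

**Last checks:**

| Check | Result |
|---|---|
| Saddle to pad centre | about 5 mm (limit 12) |
| Arm raised | mark up about 16 mm, about 0.1 rad |
| Bar lean | about 1.01 rad, so the rocker is at about 0.9, its stop |
| Upward force on the tool while pressing | about 9 N |
| Robot joint speeds | almost zero |

- **Position estimates disagree:** the camera fit and the tool-position estimate of the jack differ by about 3 mm sideways, and both are inside the 12 mm limit.
- **Upright position after the first stroke:** with the bar still gripped, I judged the rocker at about 0.15 rad (limit 0.2). It should have sprung fully upright once I let go, but I did not measure it then.
- **Other parts:** I did not measure them again at the end. Those in the last camera crops (the restrictor and gauge among them) look unmoved, and the robot never worked near the rest.

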